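# Show the power board to the inspection camera

## Task

Take the power board (the tallest board, the one with the round copper coil) out of the slotted rack, holding it only by its two long side edges, and hold it up to the inspection camera on the column stand: component side squarely facing the lens, upright in the camera's picture (same way up as in the rack), its middle on the lens axis 130 mm in front of the lens. The job finishes while you are holding it there, steady; never touch the components or solder joints with the fingers, knock the camera out of its setting, or disturb the other boards, the amplifier or the screw bin.

Things in the scene. Friction and masses are not known exactly. Their poses are not given: they have to be found in the camera images.
- board: Power board, the one to show: green, 60 mm wide (y), 100 high (z), laminate 2.4 thick (x), about 120 g. Stands upright in a rack slot, leaning up to 3 degrees. Origin: middle of its lower edge, mid-thickness. Component side is +x. Hold it by the two long side edges (y = +30 and -30 mm); both faces are bare for 6 mm along all edges.
- board_mid (a point): Middle of the power board: 50 mm above its lower edge, mid-thickness; axes as board.
- board_parts: All components and solder joints of the power board, not to be touched. On +x: round copper coil (29 mm across, 11 high) and white connector near the top, two black capacitors (16 across, 21 high) at mid-height, finned heat sink (16 high) near the bottom. On -x: solder joints 1.5 mm high. Fixed to the board, origin and axes as board.
- rack: Black slotted rack, fixed: base 178 (x) by 92 (y) by 10 mm, boards stand on its top; comb rails along x at y = +/-26.5 to 37.5 mm, tops 46 mm above the table, slots 4.4 mm wide, 8 mm apart. Boards stand across it at x = -48, 0, +48 mm (any order), component sides to +x; 64 mm of the power board stand free above the rails. Origin: underside centre.
- control_a: Control board in the rack, 60 mm wide, 80 mm high, with low chips and a long white connector, no coil. Leave alone. Origin: middle of its lower edge.
- control_b: Second control board, same as the first. Leave alone. Origin: middle of its lower edge.
- camera_stand: Inspection camera stand, fixed: white base plate 190 by 170 mm, 16 thick, steel column 25 mm thick, 416 high at x = +45 mm; the camera sits in a fork in front of the column, looking to the stand's -x and downwards. Origin: on the table, near the plate's middle.
- lens (a point): Middle of the camera's front glass (white housing 54 mm square, black barrel, black ring light 66 mm across around the glass). Axes as focus. The camera's height and its downward tilt (10 to 26 degrees) differ from start to start; it stays by friction.
- focus (a point): Point in the air on the lens axis, 130 mm in front of the glass, where the board's middle belongs. +x points along the lens axis back to the lens (tilted upwards), +y is level, +z is the picture's upright. The board is rightly shown when its axes lie along these.
- amplifier: Black finned amplifier housing 170 by 120 by 42 mm, 0.9 kg, loose on the table. Leave alone. Origin: underside centre.
- screw_bin: Red open parts bin with screws, 150 by 100 by 70 mm, loose on the table. Leave alone. Origin: underside centre.

How it is judged:
By the outcome, as a careful person would: the job done as asked, in the order asked, and still so for the second after the job is handed in, while the arm keeps its last pose, push and grip.
It also fails if it takes over 38 s, if anything falls off the work surface, if the arm or the gripper's body presses on something with over 40 N, if the wrist force passes 120 N, or if a joint passes its speed limit or range.

## Robot

A 7-joint arm with a two-finger parallel gripper is mounted at the origin on the work surface. World frame = base frame: x ahead of the robot, y to its left, z up, the work surface at z = 0. Lengths are in m, angles in rad, forces in N, time in s.
With the tool pointing down it reaches from about 0.425 to 0.875 m from the base axis. Payload 4.7 kg.
Tool frame: the origin (TCP) lies on the centre line of the jaws, within the pads' length; the fingertips stand 22 mm ahead of it and the grasp point (between the pads) lies 3 mm ahead of it; z points along the fingers, y is the direction in which the jaws open and shut (so a half turn about z gives the same grasp; the last joint's range is limited). The gripper opens to 87 mm and grips with 3 to 60 N. Pads are 19 mm wide; open, the fingers measure 117 mm over their backs; the gripper's body (75 mm by 190 mm) begins 51 mm behind the grasp point.
Start: joints at [1.323, 0.321, -0.07, 1.45, 0.023, 1.371, -0.057], TCP at [0.168, -0.628, 0.245] pointing down, gripper open.
Joint ranges: [-2.86, 2.86], [-0.3, 2.09], [-1.38, 1.24], [0.06, 2.45], [-1.56, 4.7], [0.09, 2.05], [-2.69, 2.69]. Speed limits (rad/s): [2.57, 2.57, 3.14, 3.14, 3.14, 3.14, 3.14].

## Interface

Orientations are given as a rotation vector (axis times angle).
In Python, from bench import ctrl, imaging, close_job, finder gives the robot as it stands. The module is installed in compiled form; this text tells all that it offers.
- The arm moves only by the shell command python3 -m jog 'ROWS' [FORCE]. ROWS is JSON, a list that holds one entry, the list of rows, each a list of 7 numbers: the shift along the tool's x, y, z in cm, then the turn, a rotation vector about the tool's x, y, z in degrees, then the finger opening in cm, from 0 to 8.7. In form: [[[dx, dy, dz, ax, ay, az, claw], ...]]. A call has 1 to 12 rows; each row shifts and turns the commanded pose from where the row before left it, along the tool's axes as they then stand; what a row does not reach is not made up. A row lasts 1/10 s, in which the tool goes at most 50 mm and 8.59 degrees, less where a joint would pass 70% of its speed; a pose out of reach is approached as far as the arm can. A call is refused whole if a number of a shift passes 5 or a number of a turn 8.59, either way. A call with a gripper value outside its range is refused whole. The fingers move at their own pace and stop on an object; FORCE is the grip in N (left out, the last holds). Time passes only in rows, so rows that do not move let the fingers close. It gives the time, the measured TCP pose, the force and the opening at its end, in the units of the state.
- ctrl.get_state(): the state, without advancing time (a new reading comes with each control period).
- imaging.get_image(name): name is "side" or "top"; returns a dict with "frame" (400x640x3 uint8, red, green, blue), "intrinsics" (3x3 intrinsics, pixels), "k1" (the pictures are not rectified: a ray, as slopes to the right and down, at radius r is drawn at 1 + k1 r^2 times it, then the intrinsics apply), "pose" (4x4, takes a point from camera to world coordinates). Camera axes: x right, y down, z forward; pixel columns grow to the right and rows downward; lengths in m; the calibration is good to about 2 mm. A picture is of the moment at which its call begins. There is no depth.
- close_job(): hands the job in, once; it reports no verdict.
Trained networks look in the newest picture that a camera, given by its name, has taken for a name from the list of things; names that differ only in an ending like _2 or _b are one class to them, and where a whole thing is asked for, a point or a joint stands for the part that bears it (a point fixed in the world has none). Each returns a list of dicts, best first, with "conf" (0 to 1); they miss things now and then, are a little off and sometimes report something else, mostly with a low value. They report only what shows in the picture. A call takes as long as a camera call.
- finder.trace(label, camera): "region" (400x640 bool, what is visible of it) and "point" ([row, column] as shares, 0 to 1, of the picture: columns of its width, rows of its height, amid what is visible of it).
- finder.spot_point(label, camera): "point" ([row, column] as shares, 0 to 1, of the picture: columns of its width, rows of its height: a listed point, or the origin of a listed thing).
The state is a dict: "time": time; "joint_positions": joint angles; "qd": joint speeds; "joint_torque": joint torques, N m; "position": TCP position; "tool_rot": TCP orientation; "ft_force": force on the tool from outside, world axes, zero at the start; "torque": the same for the moment, N m; "grip_width": opening from 0.0 (shut) to 1.0 (fully open).
Only numpy, scipy, OpenCV 4.12 (cv2) and the standard library are available. Lean on these libraries where they do the work, as an engineer would, in place of code of your own. Each camera call takes 0.05 s, during which the arm holds its last target. There are 200 camera calls.

## Working session

There is one attempt and no reset: what is moved stays moved. The work goes in short steps, Python scripts to look and compute and a shell command to move; the robot and the scene stay as the last step left them, time stands still between calls to the robot, and variables do not carry over. Pictures are saved under pics/ and viewed, about 8 in all and at most 12, crops included, and the job is handed in when it is done.

```bash
mkdir -p pics; ls
cat > h.py <<'E'
import numpy as np,cv2
from bench import ctrl,imaging,finder
from scipy.spatial.transform import Rotation as R
def proj(im,P):
    T=np.linalg.inv(im['pose']);p=(T[:3,:3]@np.atleast_2d(P).T).T+T[:3,3]
    s=p[:,:2]/p[:,2:];r2=(s**2).sum(1,keepdims=True);s=s*(1+im['k1']*r2)
    K=im['intrinsics'];return np.c_[K[0,0]*s[:,0]+K[0,2],K[1,1]*s[:,1]+K[1,2]]
def ray(im,uv):
    K=im['intrinsics'];u=np.atleast_2d(uv);d=np.c_[(u[:,0]-K[0,2])/K[0,0],(u[:,1]-K[1,2])/K[1,1]];s=d.copy()
    for _ in range(20): s=d/(1+im['k1']*(s**2).sum(1,keepdims=True))
    v=np.c_[s,np.ones(len(s))]@im['pose'][:3,:3].T
    return im['pose'][:3,3],v/np.linalg.norm(v,axis=1,keepdims=True)
def tri(a,uva,b,uvb):
    o,v=ray(a,uva);p,w=ray(b,uvb);v=v[0];w=w[0]
    s=np.linalg.lstsq(np.c_[v,-w],p-o,rcond=None)[0];A=o+s[0]*v;B=p+s[1]*w
    return (A+B)/2,np.linalg.norm(A-B)
def save(im,n): cv2.imwrite('pics/'+n,im['frame'][:,:,::-1])
E
python3 - <<'E'
from h import *
ims={c:imaging.get_image(c) for c in('side','top')}
for c in ims: save(ims[c],c+'0.png');print(c,ims[c]['pose'].round(3).tolist(),ims[c]['intrinsics'].round(1).tolist(),ims[c]['k1'])
pt={}
for l in ['board','board_mid','rack','control_a','camera_stand','lens','focus','amplifier','screw_bin']:
  for c in ims:
    r=finder.spot_point(l,c)
    for q in r[:3]: print(l,c,round(q['conf'],2),(np.array(q['point'])[::-1]*[640,400]).round(1))
    if r: pt[l,c]=np.array(r[0]['point'])[::-1]*[640,400]
  if (l,'side') in pt and (l,'top') in pt: print('  ->',l,tri(ims['side'],pt[l,'side'],ims['top'],pt[l,'top']))
print(ctrl.get_state())
E
```

```text
pics
side [[0.857, -0.374, 0.355, 0.082], [-0.516, -0.6, 0.611, -0.722], [-0.016, -0.707, -0.707, 1.105], [0.0, 0.0, 0.0, 1.0]] [[452.9, 0.0, 320.7], [0.0, 452.9, 200.4], [0.0, 0.0, 1.0]] 0.0033421720541537484
top [[-0.013, -0.985, 0.172, 0.354], [-1.0, 0.012, -0.01, 0.074], [0.007, -0.172, -0.985, 1.338], [0.0, 0.0, 0.0, 1.0]] [[436.2, 0.0, 324.6], [0.0, 436.2, 192.0], [0.0, 0.0, 1.0]] -0.11121668701187563
board side 0.81 [299.  232.4]
board top 0.48 [191.  191.2]
  -> board (array([ 0.73558669,  0.67532644, -0.66657695]), np.float64(0.04387465447428927))
board_mid top 0.45 [301.9 219.5]
rack side 0.63 [302.4 234.9]
rack top 0.6 [301.3 221.4]
rack top 0.31 [434.5 138.6]
  -> rack (array([ 0.50194204,  0.13230433, -0.00137924]), np.float64(0.010841740371567389))
control_a side 0.66 [288.3 240.1]
control_a side 0.47 [313.2 226. ]
control_a top 0.66 [308.6 234.2]
control_a top 0.57 [434.8 139.8]
control_a top 0.49 [300.2 205. ]
  -> control_a (array([0.45183544, 0.1122903 , 0.02744404]), np.float64(0.006541679898630595))
camera_stand side 0.85 [437.5 302.6]
camera_stand top 0.84 [433.4
[... 624 characters left out ...]
3186417807))
{'time': 1.0, 'joint_positions': array([ 1.32307129,  0.3210004 , -0.07010026,  1.45050551,  0.02263036,
        1.37078466, -0.0569079 ]), 'qd': array([-0.00012535,  0.00084625,  0.00029988,  0.0001546 , -0.00064961,
        0.00053349, -0.00065087]), 'joint_torque': array([ 1.61658413e-04, -4.91115224e+01, -4.03153421e-01, -3.12779760e+01,
       -6.37665507e-02,  3.34772025e-02,  7.47082140e-06]), 'position': array([ 0.16822121, -0.62787694,  0.24458351]), 'tool_rot': array([ 3.11460776e+00,  4.10114272e-01, -9.49480982e-05]), 'ft_force': array([-0.46628416,  0.09681094,  0.16687654]), 'torque': array([ 0.02104002, -0.02305192,  0.01279551]), 'grip_width': 1.0006129143485136}
```

Run:
```python
import cv2,numpy as np
s=cv2.imread('pics/side0.png');t=cv2.imread('pics/top0.png')
a=cv2.resize(s[150:270,240:360],(0,0),fx=5,fy=5,interpolation=cv2.INTER_CUBIC)
cv2.imwrite('pics/both0.png',cv2.resize(np.vstack([s,t]),(480,600),interpolation=cv2.INTER_AREA))
cv2.imwrite('pics/side0c.png',a)
cv2.imwrite('pics/top0c.png',cv2.resize(t[160:280,250:370],(0,0),fx=5,fy=5,interpolation=cv2.INTER_CUBIC))
```

```text
(no output)
```

View pics/both0.png

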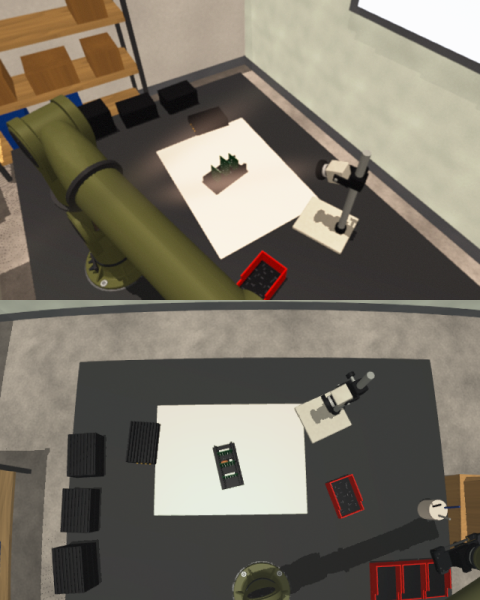

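View pics/side0c.png

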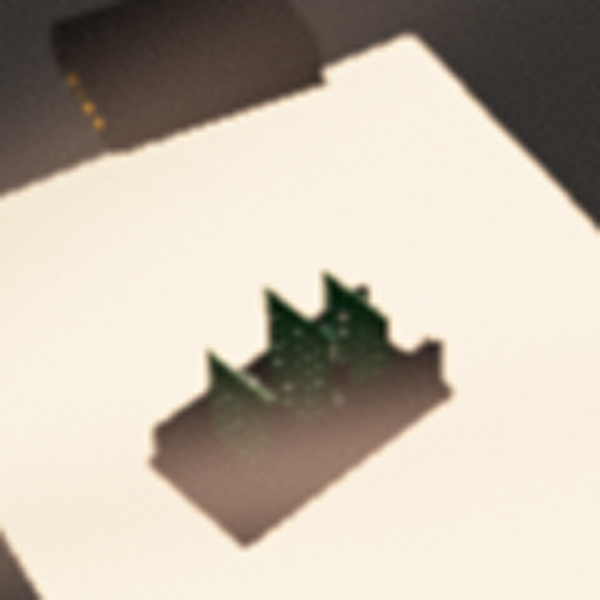

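View pics/top0c.png

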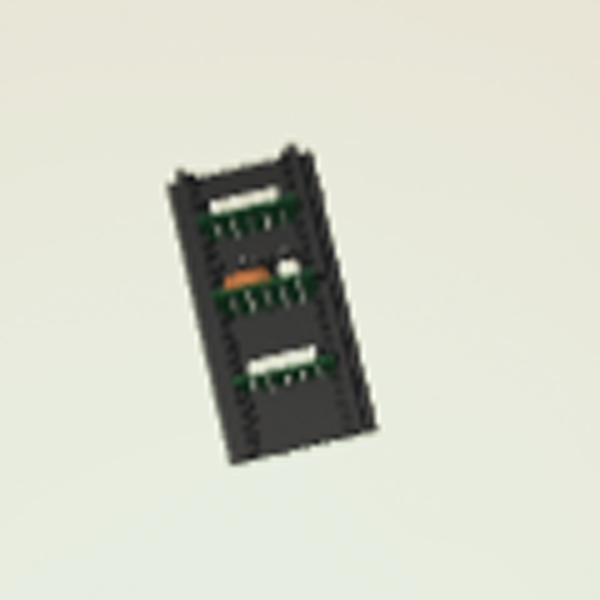

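Middle slot holds the power board (coil at about (299,216) in top); the side view shows its +y top corner near (293,208). Rack yaw is about +12°, and the component side faces away from the base. Next I fit the rack, the stand plate and the camera.

```bash
cat > fit.py <<'E'
from h import *
from scipy.optimize import minimize
S=8
def box(x0,x1,y0,y1,z0,z1): return np.array([[x,y,z] for x in(x0,x1) for y in(y0,y1) for z in(z0,z1)],float)/1000
def world(P,x,y,a): c,s=np.cos(a),np.sin(a); return np.c_[x+c*P[:,0]-s*P[:,1],y+s*P[:,0]+c*P[:,1],P[:,2]]
def render(im,boxes,roi):
    u0,v0,u1,v1=roi;m=np.zeros(((v1-v0)*S,(u1-u0)*S),np.uint8)
    for B in boxes:
        q=(proj(im,B)-[u0,v0]+.5)*S-.5
        cv2.fillConvexPoly(m,cv2.convexHull(np.round(q*16).astype(np.int32)),255,shift=4)
    return cv2.resize(m,(u1-u0,v1-v0),interpolation=cv2.INTER_AREA)/255.
E
python3 - <<'E'
from fit import *
ims={c:imaging.get_image(c) for c in('side','top')}
roi={'side':(262,196,338,266),'top':(275,182,335,260)}
obs={}
for c in ims:
    u0,v0,u1,v1=roi[c];g=ims[c]['frame'][v0:v1,u0:u1].max(2).astype(float)
    bg=np.percentile(g,90);obs[c]=np.clip((bg*.92-g)/(bg*.92-bg*.35),0,1); print(c,bg,np.percentile(g,5))
def boxes(p):
    x,y,a,l=p[0]/100,p[1]/100,p[2]/10,p[3]/10
    L=[box(-89,89,-46,46,0,10),box(-89,89,26.5,37.5,0,46),box(-89,89,-37.5,-26.5,0,46)]
    for X,H in((-48,80),(0,100),(48,80)):
        b=box(X-1.2,X+1.2,-30,30,10,10+H)
        if X==0: b[:,0]+=(b[:,2]-.01)*np.tan(l)
        L.append(b)
    return [world(b,x,y,a) for b in L]
def cost(p,cs=('side','top'),off=(0,0)):
    return sum(np.square(render(ims[c],boxes(p),roi[c])-obs[c]).sum() for c in cs)
for cs in (('side','top'),('top',),('side',)):
    best=min((minimize(cost,[50,13,a,0],args=(cs,),method='Nelder-Mead',options=dict(initial_simplex=np.array([[50,13,a,0],[51,13,a,0],[50,14,a,0],[50,13,a+.5,0],[50,13,a,.4]]),maxiter=250)) for a in(1.8,2.4)),key=lambda r:r.fun)
    p=best.x;print(cs,'x,y cm',p[:2],'yaw',np.degrees(p[2]/10),'lean',np.degrees(p[3]/10),best.fun)
    if len(cs)==2: np.save('rack.npy',p)
out=[]
p=np.load('rack.npy')
for c in ims:
    u0,v0,u1,v1=roi[c];r=render(ims[c],boxes(p),roi[c])
    d=np.dstack([obs[c]*255,r*255,r*0]).astype(np.uint8);out.append(cv2.resize(d,(300,300),interpolation=cv2.INTER_NEAREST))
u,v=425,225
a=cv2.resize(ims['side']['frame'][185:335,385:505,::-1],(480,600),interpolation=cv2.INTER_CUBIC)
cv2.imwrite('pics/mix1.png',np.hstack([np.vstack(out),a]))
cv2.imwrite('pics/topcam1.png',cv2.resize(ims['top']['frame'][85:195,385:505,::-1],(600,550),interpolation=cv2.INTER_CUBIC))
for l in('lens','camera_stand'):
  for c in ims: print(l,c,[((np.array(q['point'])[::-1]*[640,400]).round(1),round(q['conf'],2)) for q in finder.spot_point(l,c)[:2]])
E
```

```text
side 249.0 61.0
top 237.0 43.0
('side', 'top') x,y cm [49.79923913 12.68919097] yaw 12.968951602116725 lean 1.8055297778174246 287.085688081286
('top',) x,y cm [49.75788708 12.62699033] yaw 12.674419320356124 lean 2.967050839028249 86.33332412358149
('side',) x,y cm [49.98961203 13.06856557] yaw 13.035586204521422 lean 0.38099194285796695 153.13493891238227
lens side [(array([427.2, 224.1]), 0.58)]
lens top [(array([435.7, 140.7]), 0.85)]
camera_stand side [(array([437. , 300.1]), 0.62)]
camera_stand top []
```

View pics/mix1.png

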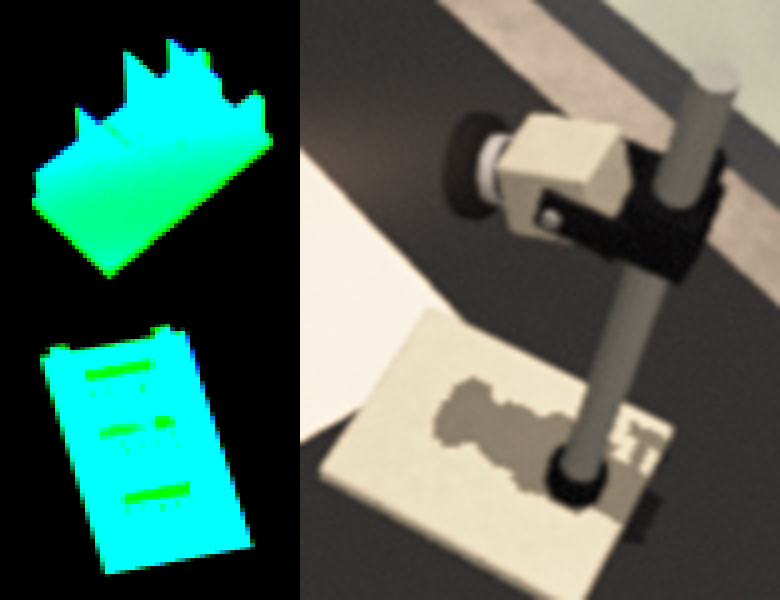

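View pics/topcam1.png

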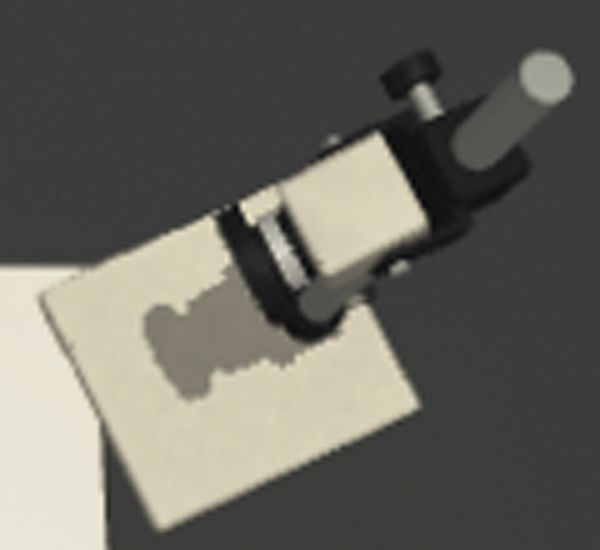

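The rack fit matches both views: centre (0.498, 0.127), yaw 13°, board lean about +2°. The stand plate's corners show in the side crop at (430,308), (675,430) and (320,470). I start moving towards the rack now.

```bash
python3 -m jog '[[[3.1,-2.73,-0.78,0,0,0,8.7],[3.1,-2.73,-0.78,0,0,0,8.7],[3.1,-2.73,-0.78,0,0,0,8.7],[3.1,-2.73,-0.78,0,0,0,8.7],[3.1,-2.73,-0.78,0,0,0,8.7],[3.1,-2.73,-0.78,0,0,0,8.7],[3.1,-2.73,-0.78,0,0,0,8.7],[3.1,-2.73,-0.78,0,0,0,8.7],[3.1,-2.73,-0.78,0,0,0,8.7],[3.1,-2.73,-0.78,0,0,0,8.7],[3.1,-2.73,-0.78,0,0,0,8.7]]]'
python3 -m jog '[[[1.92,-3.82,0.33,0,0,0,8.7],[1.92,-3.82,0.33,0,0,0,8.7],[1.92,-3.82,0.33,0,0,0,8.7],[1.92,-3.82,0.33,0,0,0,8.7],[1.92,-3.82,0.33,0,0,0,8.7],[1.92,-3.82,0.33,0,0,0,8.7],[1.92,-3.82,0.33,0,0,0,8.7],[1.92,-3.82,0.33,0,0,0,8.7],[1.92,-3.82,0.33,0,0,0,8.7]]]'
python3 -m jog '[[[0,0,0,0,0,-8.5,8.7],[0,0,0,0,0,-8.5,8.7],[0,0,0,0,0,-8.5,8.7],[0,0,0,0,0,-8.5,8.7],[0,0,0,0,0,-8.5,8.7],[0,0,0,0,0,-8.5,8.7],[0,0,0,0,0,-8.5,8.7],[0,0,0,0,0,-8.5,8.7],[0,0,0,0,0,-8.5,8.7],[0,0,0,0,0,-8.5,8.7]]]'
python3 -m jog '[[[0,0,0,0,0,-8.5,8.7],[0,0,0,0,0,-8.5,8.7],[0,0,0,0,0,-8.5,8.7],[0,0,0,0,0,-8.5,8.7],[0,0,0,0,0,-8.5,8.7],[0,0,0,0,0,-8.5,8.7],[0,0,0,0,0,-8.5,8.7],[0,0,0,0,0,-8.5,8.7],[0,0,0,0,0,-8.5,8.7],[0,0,0,0,0,-8.5,8.7],[0,0,0,0,0,-8.4,8.7]]]'
```

```text
time: 2.4
position: [0.4206, -0.248, 0.331]
tool_rot: [3.114, 0.41, 0.001]
ft_force: [1.6, -0.2, -0.2]
grip_width: 0.997
time: 3.3
position: [0.4979, 0.1289, 0.301]
tool_rot: [3.114, 0.409, 0.002]
ft_force: [0.9, -1.0, 0.5]
grip_width: 1.002
time: 4.3
position: [0.4978, 0.1273, 0.3008]
tool_rot: [2.012, 2.412, -0.0]
ft_force: [-0.1, 0.2, 0.1]
grip_width: 0.999
time: 5.4
position: [0.4978, 0.1273, 0.3007]
tool_rot: [-0.376, 3.119, -0.001]
ft_force: [0.8, 0.7, 0.2]
grip_width: 1.002
```

```bash
cat > cam.py <<'E'
from h import *
from scipy.optimize import least_squares
side={'pose':None};
import pickle
ims={c:imaging.get_image(c) for c in('side','top')}
s=lambda u,v:np.array([385+(u-300)/4-.4,185+v/4-.4]); t=lambda u,v:np.array([385+u/5-.4,85+v/5-.4])
# plate corners at z=.016
def pl(im,uv,z=.016):
    o,v=ray(im,uv);v=v[0];return o+v*(z-o[2])/v[2]
for n,im,f,L in(('side',ims['side'],s,[(320,470),(430,308),(675,430)]),('top',ims['top'],t,[(40,297),(160,530),(418,405)])):
    P=[pl(im,f(*q)) for q in L];print(n,[p[:2].round(4) for p in P])
    for i in(0,1):
        d=P[i+1]-P[i];print('  edge',np.linalg.norm(d).round(4),np.degrees(np.arctan2(d[1],d[0])).round(1))
C={'FF':((537,115),(280,188)),'FN':((500,168),(330,277)),'BF':((627,125),(378,133)),'BN':((585,187),(430,222))}
for k,(a,b) in C.items(): print(k,tri(ims['side'],s(*a),ims['top'],t(*b)))
def model(p):
    x,y,z,tl,yaw,L=p;h=np.array([np.cos(yaw),np.sin(yaw),0]);X=np.cos(tl)*h+[0,0,np.sin(tl)];Z=-np.sin(tl)*h+[0,0,np.cos(tl)];Y=np.cross(Z,X)
    F=np.array([x,y,z])
    return {'FF':F+.027*Z-.027*Y,'FN':F+.027*Z+.027*Y,'BF':F+.027*Z-.027*Y+L*X,'BN':F+.027*Z+.027*Y+L*X,'FNb':F-.027*Z+.027*Y},X,Y,Z
E
echo
sed -i "s/'FF':F+.027\*Z-.027\*Y,'FN':F+.027\*Z+.027\*Y,'BF':F+.027\*Z-.027\*Y+L\*X,'BN':F+.027\*Z+.027\*Y+L\*X,'FNb':F-.027\*Z+.027\*Y/'FF':F+.027*Z+.027*Y,'FN':F+.027*Z-.027*Y,'BF':F+.027*Z+.027*Y+L*X,'BN':F+.027*Z-.027*Y+L*X,'FNb':F-.027*Z-.027*Y/" cam.py
cat > cam2.py <<'E'
from cam import *
C['FNb']=((512,232),None)
def res(p,w=None):
    m,*_=model(p[:6]);r=[]
    for k,(a,b) in C.items():
        r+=list(proj(ims['side'],m[k])[0]+p[6:8]-s(*a))
        if b: r+=list(proj(ims['top'],m[k])[0]-t(*b))
    r+=list(np.array(p[6:8])/1.0)
    if w: r.append((p[4]-w)/np.radians(1))
    return r
for w in(None,np.radians(-62.5)):
    q=least_squares(res,[.68,-.24,.31,.3,-1.1,.06,0,0],args=(w,));p=q.x
    cov=np.linalg.inv(q.jac.T@q.jac)*.5
    print('front',p[:3].round(4),'tilt',np.degrees(p[3]).round(1),'+-',np.degrees(cov[3,3]**.5).round(1),'yaw',np.degrees(p[4]).round(1),'L',p[5].round(4),'off',p[6:].round(2),'cost',q.cost.round(2))
    print(np.round(q.fun,1))
m,X,Y,Z=model(p[:6])
for a,b in(((425.3,220.8),(436.7,138.6)),((427.2,224.1),(435.7,140.7))):
    l,e=tri(ims['side'],a,ims['top'],b);d=l-p[:3];print('lens',l.round(4),e.round(4),'in cam axes',[(d@v).round(4) for v in(X,Y,Z)])
E
python3 cam2.py
```

```text
side [array([ 0.5857, -0.223 ]), array([ 0.74  , -0.1543]), array([ 0.817 , -0.3272])]
  edge 0.1689 24.0
  edge 0.1893 -66.0
top [array([ 0.7361, -0.155 ]), array([ 0.586 , -0.2237]), array([ 0.6642, -0.3932])]
  edge 0.165 -155.4
  edge 0.1867 -65.2
FF (array([ 0.70859617, -0.22831732,  0.30907559]), np.float64(0.0026490986537093795))
FN (array([ 0.66140926, -0.24982477,  0.31015962]), np.float64(0.0014973854676184877))
BF (array([ 0.73080612, -0.27419675,  0.32916499]), np.float64(0.0036978136450560896))
BN (array([ 0.68269925, -0.29602746,  0.32652021]), np.float64(0.002450948467371504))
front [ 0.6884 -0.2462  0.2847] tilt 18.3 +- 1.6 yaw -65.3 L 0.054 off [ 0.41 -0.27] cost 2.72
[-0.1 -0.8 -0.1 -0.9 -0.3 -0.   0.1  0.1 -0.7  0.5 -0.  -0.4  0.8 -0.4
  0.   0.7 -0.1  1.1  0.4 -0.3]
front [ 0.6876 -0.2459  0.2852] tilt 17.0 +- 1.5 yaw -63.4 L 0.0536 off [ 0.44 -0.25] cost 3.93
[-0.5 -1.  -0.2 -0.6  0.   0.2  0.7  0.2 -0.9  0.3 -0.6 -0.5  1.3 -0.3
  0.1  0.4 -0.3  1.1  0.4 -0.3 -0.9]
lens [ 0.6665 -0.2172  0.2981] 0.0033 in cam axes [np.float64(-0.0298), np.float64(-0.006), np.float64(0.0226)]
lens [ 0.6682 -0.2195  0.2857] 0.004 in cam axes [np.float64(-0.0307), np.float64(-0.0055), np.float64(0.0099)]
```

```bash
python3 -m jog '[[[0,0,2.0,0,0,0,8.7],[0,0,3.0,0,0,0.35,8.7],[0,0,3.0,0,0,0.35,8.7],[0,0,2.0,0,0,0,8.7],[0,0,0,0,0,0,8.7]]]' 10
python3 - <<'E'
from h import *
a=[]
for c,(u,v,w,h) in(('side',(255,150,100,100)),('top',(260,165,90,100))):
    im=imaging.get_image(c);save(im,c+'2.png')
    a.append(cv2.resize(im['frame'][v:v+h,u:u+w,::-1],(w*4,h*6) if 0 else (400,400),interpolation=cv2.INTER_CUBIC))
cv2.imwrite('pics/near2.png',np.hstack(a))
s=ctrl.get_state();print(s['time'],s['position'],R.from_rotvec(s['tool_rot']).as_matrix().round(4))
E
```

```text
time: 6.0
position: [0.4959, 0.1266, 0.1981]
tool_rot: [0.342, -3.118, -0.0]
ft_force: [-0.1, 0.2, -0.5]
grip_width: 0.999
6.1 [0.49794982 0.12745672 0.20115133] [[-9.759e-01 -2.182e-01  1.000e-04]
 [-2.182e-01  9.759e-01  3.000e-04]
 [-2.000e-04  2.000e-04 -1.000e+00]]
```

View pics/near2.png

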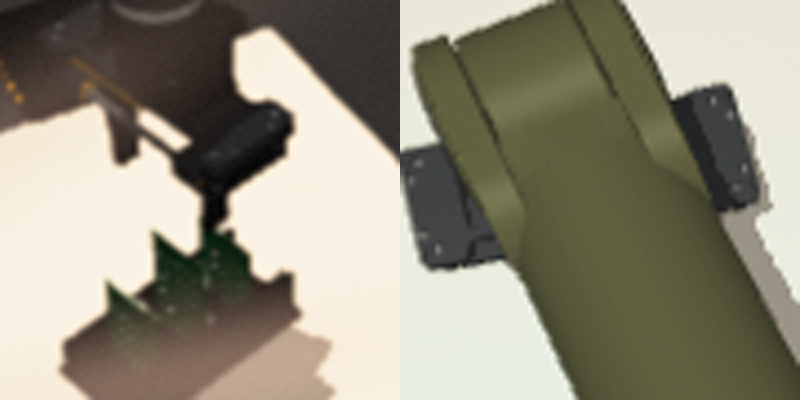

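```bash
python3 -m jog '[[[0,0,2.5,0,0,0,8.7],[0,0,3.0,0,0,0,8.7],[0,0,3.0,0,0,0,8.7],[0,0,2.0,0,0,0,8.7],[0,0,0.8,0,0,0,8.7],[0,0,0,0,0,0,8.7]]]' 10
python3 -m jog '[[[0,0,0,0,0,0,6.6],[0,0,0,0,0,0,6.2],[0,0,0,0,0,0,5.8],[0,0,0,0,0,0,5.5],[0,0,0,0,0,0,5.0],[0,0,0,0,0,0,5.0],[0,0,0,0,0,0,5.0],[0,0,0,0,0,0,5.0]]]' 8
```

```text
time: 6.7
position: [0.4982, 0.1273, 0.088]
tool_rot: [-0.346, 3.122, 0.0]
ft_force: [0.1, -0.0, 0.0]
grip_width: 1.004
time: 7.5
position: [0.4982, 0.1274, 0.088]
tool_rot: [-0.348, 3.121, -0.0]
ft_force: [-0.2, 0.1, 3.8]
grip_width: 0.684
```

```bash
python3 -m jog '[[[0,0,0,0,0,0,5.0],[0,0,0,0,0,0,5.0],[0,0,0,0,0,0,5.0]]]' 30
python3 -m jog '[[[0,0,-0.5,0,0,0,5.0],[0,0,-1,0,0,0,5.0],[0,0,-1,0,0,0,5.0],[0,0,-1,0,0,0,5.0],[0,0,-1,0,0,0,5.0],[0,0,-1.5,0,0,0,5.0],[0,0,-2.5,0,0,0,5.0],[0,0,-3.5,0,0,0,5.0],[0,0,-4,0,0,0,5.0],[0,0,-3,0,0,0,5.0],[0,0,-2,0,0,0,5.0],[0,0,0,0,0,0,5.0]]]'
python3 - <<'E'
from h import *
a=[]
for c,(u,v,w,h) in(('side',(245,110,100,160)),('top',(255,160,100,160))):
    im=imaging.get_image(c);save(im,c+'3.png')
    a.append(cv2.resize(im['frame'][v:v+h,u:u+w,::-1],(375,600),interpolation=cv2.INTER_CUBIC))
    print(c,[((np.array(q['point'])[::-1]*[640,400]).round(1),round(q['conf'],2)) for q in finder.spot_point('board_mid',c)[:2]])
cv2.imwrite('pics/lift3.png',np.hstack(a))
s=ctrl.get_state();print(s['time'],s['position'],s['ft_force'],s['joint_positions'])
E
```

```text
time: 7.8
position: [0.4982, 0.1274, 0.088]
tool_rot: [-0.348, 3.122, -0.0]
ft_force: [-0.6, 0.8, 5.4]
grip_width: 0.679
time: 9.0
position: [0.4991, 0.1281, 0.3013]
tool_rot: [-0.347, 3.116, -0.001]
ft_force: [1.1, -0.0, -1.2]
grip_width: 0.678
side [(array([295.7, 171.5]), 0.55)]
top []
9.2 [0.49700638 0.12702174 0.29642351] [ 0.15875569  0.23831329 -1.09810952] [ 0.6952463   0.07195537 -1.03097169  1.67546101  0.06203468  1.43152171
  1.44925151]
```

View pics/lift3.png

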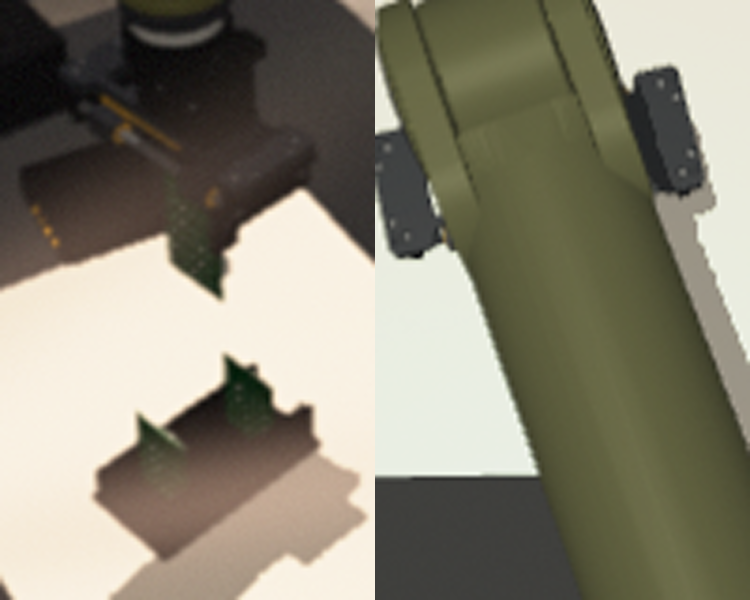

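Lifted clean; the side crop shows the board hanging straight in the fingers and both control boards still in the rack. Next I refine the camera tilt and lens by fitting housing and ring together.

```bash
cat > cam3.py <<'E'
from cam import *
C['FNb']=((512,232),None)
YAW=np.radians(-65.6)
th=np.linspace(0,2*np.pi,73)
def ring(p,g,r=.033):
    _,X,Y,Z=model(p[:6]);return p[:3]-g*X+r*(np.cos(th)[:,None]*Y+np.sin(th)[:,None]*Z)
def ext(p):
    P=np.vstack([ring(p,p[8]),ring(p,p[8]-p[9])])
    a=proj(ims['side'],P)+p[6:8];b=proj(ims['top'],P)
    return np.array([a[:,0].min(),a[:,1].min(),a[:,1].max(),b[:,0].min(),b[:,1].max()])
E0=np.array([s(443,0)[0],s(0,111)[1],s(0,221)[1],t(217,0)[0],t(0,342)[1]])
def res(p):
    m,*_=model(p[:6]);r=[]
    for k,(a,b) in C.items():
        r+=list(proj(ims['side'],m[k])[0]+p[6:8]-s(*a))
        if b: r+=list(proj(ims['top'],m[k])[0]-t(*b))
    return r+list(ext(p)-E0)+[p[6],p[7],(p[4]-YAW)/np.radians(.5),(p[9]-.014)/.005]
q=least_squares(res,[.688,-.246,.285,.3,YAW,.054,0,0,.03,.014],x_scale=[.01,.01,.01,.1,.1,.01,1,1,.01,.01]);p=q.x;cov=np.linalg.pinv(q.jac.T@q.jac)*.5
m,X,Y,Z=model(p)
if __name__=='__main__':
    np.set_printoptions(suppress=True)
    print(p.round(4),'tilt',np.degrees(p[3]).round(2),np.degrees(cov[3,3]**.5).round(2),'yaw',np.degrees(p[4]).round(2),'cost',q.cost.round(2));print(q.fun.round(1))
    lens=p[:3]-p[8]*X;print('lens',lens.round(4),'focus',(lens-.13*X).round(4));np.save('cam.npy',np.r_[lens,p[3],p[4]])
    out=[]
    for c,(u,v,w,h),o in(('side',(415,205,60,65),p[6:8]),('top',(420,105,60,65),0)):
        k=6;f=cv2.imread(f'pics/{c}0.png')[v:v+h,u:u+w];f=cv2.resize(f,None,fx=k,fy=k,interpolation=cv2.INTER_CUBIC)
        f=np.uint8(np.clip((f/255.)**.6*255,0,255));raw=f.copy()
        def dr(P,col,cl):
            z=((proj(ims[c],P)+o-[u,v]+.5)*k).astype(np.int32);cv2.polylines(f,[z],cl,col,1,cv2.LINE_AA)
        dr(ring(p,p[8]),(0,0,255),True);dr(ring(p,p[8]-p[9]),(0,255,255),True)
        dr(np.array([m[i] for i in('FF','FN','BN','BF')]),(0,255,0),True)
        dr(np.array([m['FN'],m['FNb'],m['FNb']+p[5]*X,m['BN']]),(255,255,0),True)
        out.append(np.vstack([raw,f]))
    z=np.hstack(out);cv2.imwrite('pics/cam4.png',cv2.resize(z,None,fx=600/z.shape[0],fy=600/z.shape[0],interpolation=cv2.INTER_AREA) if 0 else np.hstack([out[0][390:],out[1][390:]]))
E
python3 cam3.py
```

```text
side [array([ 0.5857, -0.223 ]), array([ 0.74  , -0.1543]), array([ 0.817 , -0.3272])]
  edge 0.1689 24.0
  edge 0.1893 -66.0
top [array([ 0.7361, -0.155 ]), array([ 0.586 , -0.2237]), array([ 0.6642, -0.3932])]
  edge 0.165 -155.4
  edge 0.1867 -65.2
FF (array([ 0.70859617, -0.22831732,  0.30907559]), np.float64(0.0026490986537093795))
FN (array([ 0.66140926, -0.24982477,  0.31015962]), np.float64(0.0014973854676184877))
BF (array([ 0.73080612, -0.27419675,  0.32916499]), np.float64(0.0036978136450560896))
BN (array([ 0.68269925, -0.29602746,  0.32652021]), np.float64(0.002450948467371504))Traceback (most recent call last):
  File "cam3.py", line 19, in <module>
    m,X,Y,Z=model(p)
            ~~~~~^^^
  File "cam.py", line 17, in model
    x,y,z,tl,yaw,L=p;h=np.array([np.cos(yaw),np.sin(yaw),0]);X=np.cos(tl)*h+[0,0,np.sin(tl)];Z=-np.sin(tl)*h+[0,0,np.cos(tl)];Y=np.cross(Z,X)
    ^^^^^^^^^^^^^^
ValueError: too many values to unpack (expected 6)
```

```bash
sed -i 's/model(p)$/model(p[:6])/' cam3.py; python3 cam3.py | tail -n +11
```

```text
[ 0.6871 -0.2467  0.2854  0.3295 -1.1431  0.0541  0.6435 -0.3147  0.0365
  0.0139] tilt 18.88 1.2 yaw -65.5 cost 5.74
[-0.1 -0.8  0.2 -0.5 -0.4  0.   0.3  0.6 -0.7  0.4  0.3 -0.   0.7 -0.5
  0.3  1.2 -0.   1.3 -0.1 -0.2  0.1 -0.9 -2.   0.6 -0.3  0.2 -0. ]
lens [ 0.6728 -0.2152  0.2736] focus [ 0.6218 -0.1033  0.2315]
```

View pics/cam4.png

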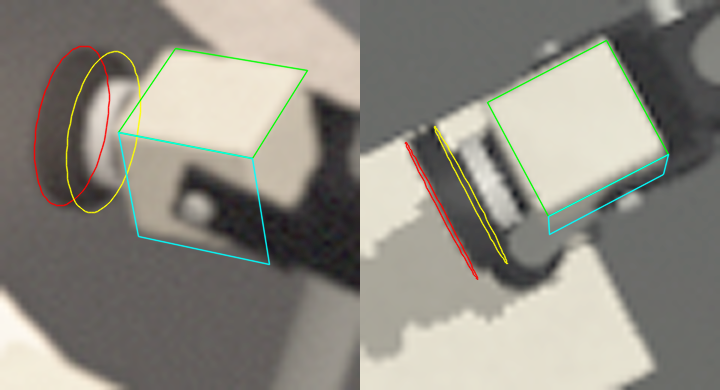

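Run:
```python
from h import *
out=[]
for c,(u,v) in(('side',(417,205)),('top',(422,116))):
    f=np.mean([imaging.get_image(c)['frame'].astype(float) for _ in range(6)],0);np.save(c+'_avg.npy',f)
    g=f[v:v+50,u:u+50]/255; g=np.clip(g/.9,0,1)**.45
    z=cv2.resize((g*255)[:,:,::-1],(400,400),interpolation=cv2.INTER_CUBIC);z=np.uint8(np.clip(z,0,255))
    for i in range(0,50,10):
        cv2.putText(z,str(u+i),(i*8,10),0,.35,(0,255,0));cv2.putText(z,str(v+i),(0,i*8+4),0,.35,(0,255,0))
        z[:,i*8]=z[:,i*8]//2+[0,60,0];z[i*8]=z[i*8]//2+[0,60,0]
    out.append(z)
cv2.imwrite('pics/ring5.png',np.hstack(out));print(ctrl.get_state()['time'])
```

```text
10.0
```

View pics/ring5.png

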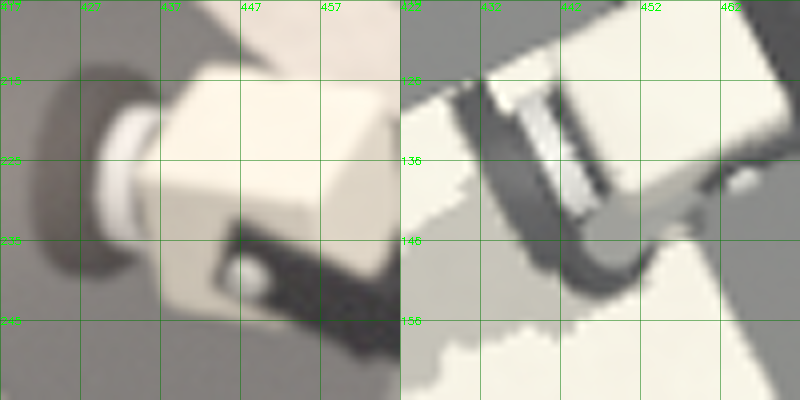

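```bash
python3 - <<'E' | tail -n +11
from cam3 import *
S_=np.load('side_avg.npy');T_=np.load('top_avg.npy')
for uv in((448,152),(449,146),(445,152),(436,140),(432,150)):
    w=pl(ims['top'],uv);q=proj(ims['side'],w)[0];i=np.round(q).astype(int)
    print(uv,T_[uv[1],uv[0]].round(),w.round(3),'side',q.round(1),S_[i[1],i[0]].round())
for a,b in(((421.5,228),(446,151)),((421.5,228),(449,152)),((428,240),(448,152.5)),((429,213),(431,126)),((435,213.5),(431,126))):
    l,e=tri(ims['side'],a,ims['top'],b);d=l-p[:3];print(a,b,l.round(4),e.round(4),[(d@v).round(4) for v in(X,Y,Z)])
for v in range(120,158,3): print(v,' '.join('%3d'%T_[v,u].mean() for u in range(424,464)))
E
```

```text
(448, 152) [34. 34. 31.] [ 0.709 -0.331  0.016] side [450.2 310.8] [155. 141. 118.]
(449, 146) [82. 82. 77.] [ 0.729 -0.336  0.016] side [456.8 308.8] [7. 7. 8.]
(445, 152) [35. 34. 33.] [ 0.709 -0.321  0.016] side [447.7 308.2] [31. 28. 24.]
(436, 140) [36. 35. 36.] [ 0.748 -0.295  0.016] side [451.9 294.6] [88. 83. 73.]
(432, 150) [134. 130. 115.] [ 0.716 -0.28   0.016] side [439.4 296. ] [144. 130. 110.]
(421.5, 228) (446, 151) [ 0.6335 -0.2365  0.3091] 0.0014 [np.float64(-0.0221), np.float64(-0.0446), np.float64(0.0326)]
(421.5, 228) (449, 152) [ 0.6285 -0.2413  0.3169] 0.0007 [np.float64(-0.0174), np.float64(-0.0511), np.float64(0.0392)]
(428, 240) (448, 152.5) [ 0.6415 -0.2531  0.2761] 0.0077 [np.float64(-0.0155), np.float64(-0.0442), np.float64(-0.0046)]
(429, 213) (431, 126) [ 0.6954 -0.2027  0.2982] 0.0116 [np.float64(-0.0305), np.float64(0.0258), np.float64(0.024)]
(435, 213.5) (431, 126) [ 0.7035 -0.2073  0.2928] 0.0014 [np.float64(-0.0251), np.float64(0.0312), np.float64(0.0164)]
120  60  60  61  60  60  60  60  60  60  60  60  60  60  60  60  60  60  62  77 119 161 182 1
[... 1338 characters left out ...]
  87  89 107 121 100  58  40  54  60  60  60
147 125 124 123 123 123 123 124 125 125 125 125 125 115  89  31  24  24  24  24  23  29  56  79  79  80  81  81  73  44  41 140 198 200 200 187 127  61  60  60  60
150 124 124 123 123 124 125 125 125 126 126 125 125 124 124 123 103  82  82  25  19  20  26  24  24  24  27  34  29  99 173 200 200 200 201 200 202 158  84  61  61
153 124 124 123 123 124 124 123 123 124 125 124 123 123 123 124 124 123 124 124 123 101  80  65  73 103 133 201 202 203 202 201 200 200 200 200 201 202 200 134  62
156 123 123 124 124 123 123 123 124 125 125 124 123 124 146 147 125 123 123 123 128 202 201 200 202 202 201 200 200 199 201 201 200 199 199 199 200 202 203 203 158
```

The dark hook in the top view near (448,152) is the column foot, not the ring. The ring's left edge runs straight from (428,129) to (435,144), nearly edge-on. I refit with these sharper readings.

```bash
cat > cam4.py <<'E'
from cam3 import *
import sys
C4={'FF':((442.6,212.7),(440.7,121.2)),'FN':((433.4,227),(448.9,139.4)),'BF':((465.6,215.9),(460.2,111.2)),'BN':((456.6,230.6),(470.6,129.2)),'FNb':((436.8,242.3),None)}
L4=np.array([(428.3,129),(431,135),(432.4,138),(433.9,141),(435.4,144)])
def hullpts(p): P=np.vstack([ring(p,p[8]),ring(p,p[8]-p[9])]);return proj(ims['side'],P)+p[6:8],proj(ims['top'],P)
def res4(p,yaw=YAW,ex=()):
    m,*_=model(p[:6]);r=[]
    for k,(a,b) in C4.items():
        w=0 if k in ex else 1
        r+=list(w*(proj(ims['side'],m[k])[0]+p[6:8]-a))
        if b: r+=list(w*(proj(ims['top'],m[k])[0]-b))
    a,b=hullpts(p);h=cv2.convexHull(b.astype(np.float32)) 
    r+=[cv2.pointPolygonTest(h,(float(u),float(v)),True)*.7 for u,v in L4]
    r+=[a[:,0].min()-420.3,a[:,1].min()-212.6,a[:,1].max()-239.3,(b[:,1].max()-151)*.6,(b[:,1].min()-125.5)*.6]
    return np.array(r+[p[6],p[7],(p[4]-yaw)/np.radians(.5),(p[9]-.014)/.005])
def fit(**k): return least_squares(res4,p,diff_step=1e-4,x_scale=[.01,.01,.01,.1,.1,.01,1,1,.01,.01],kwargs=k)
np.set_printoptions(suppress=True)
for k in({},{'ex':('FF',)},{'ex':('FNb',)},{'ex':('BF','BN')},{'ex':('FN',)},{'ex':('FF','FN','BF','BN','FNb')}):
    q=fit(**k);z=q.x;_,X,Y,Z=model(z[:6]);lens=z[:3]-z[8]*X
    print(k,'tilt',np.degrees(z[3]).round(1),'yaw',np.degrees(z[4]).round(1),'L',z[5].round(3),'gap',z[8:].round(3),'off',z[6:8].round(2),'lens',lens.round(4),'focus',(lens-.13*X).round(4),q.cost.round(1))
    if not k: print(q.fun.round(1));np.save('cam.npy',np.r_[lens,z[3],z[4],z[6:8]])
E
python3 cam4.py | tail -n +11
```

```text
{} tilt 19.1 yaw -65.6 L 0.056 gap [0.034 0.012] off [-0.02 -0.17] lens [ 0.6754 -0.2154  0.2731] focus [ 0.6247 -0.1035  0.2306] 3.3
[ 0.3 -0.4 -0.9  0.  -0.  -0.7  1.   0.8 -0.1  0.2  0.  -0.8 -0.2  0.
  0.   0.2 -0.   1.2  0.3  0.2  0.1  0.  -0.1  0.1 -0.5  0.4 -0.5 -0.3
 -0.  -0.2 -0.1 -0.3]
{'ex': ('FF',)} tilt 19.3 yaw -65.6 L 0.057 gap [0.034 0.012] off [ 0.12 -0.19] lens [ 0.6757 -0.2152  0.2726] focus [ 0.625  -0.1034  0.2297] 2.6
{'ex': ('FNb',)} tilt 19.7 yaw -65.6 L 0.056 gap [0.035 0.012] off [-0.04 -0.11] lens [ 0.6754 -0.2154  0.2721] focus [ 0.625  -0.1039  0.2283] 2.4
{'ex': ('BF', 'BN')} tilt 19.1 yaw -65.6 L -0.742 gap [0.034 0.012] off [-0.16 -0.08] lens [ 0.6757 -0.2153  0.273 ] focus [ 0.625  -0.1034  0.2305] 2.8
{'ex': ('FN',)} tilt 18.7 yaw -65.5 L 0.055 gap [0.034 0.013] off [ 0.07 -0.15] lens [ 0.6742 -0.2156  0.2748] focus [ 0.6233 -0.1036  0.2331] 1.8
{'ex': ('FF', 'FN', 'BF', 'BN', 'FNb')} tilt 16.7 yaw -65.6 L 0.054 gap [-0.02   0.013] off [ 0.01 -0.03] lens [ 0.6724 -0.2169  0.2768] focus [ 0.621  -0.1034  0.2395] 0.3
```

Tilt is 19.1° ± 0.7 and the lens sits at (0.675, -0.215, 0.273), stable whichever points I drop; it also lies on the stand's midline. I turn and tilt the board here, clear of everything, before moving over.

```bash
python3 -m jog '[[[0,0,0,0,0,4,5],[0,0,0,0,0,7,5],[0,0,0,0,0,8,5],[0,0,0,0,0,8,5],[0,0,0,0,0,8,5],[0,0,0,0,0,8,5],[0,0,0,0,0,8,5],[0,0,0,0,0,8,5],[0,0,0,0,0,8,5],[0,0,0,0,0,7,5],[0,0,0,0,0,4.2,5],[0,0,0,0,0,0,5]]]' 30
python3 -m jog '[[[0,0,0,0,-3,0,5],[0,0,0,0,-5,0,5],[0,0,0,0,-5,0,5],[0,0,0,0,-4,0,5],[0,0,0,0,-2.1,0,5],[0,0,0,0,0,0,5],[0,0,0,0,0,0,5]]]'
cat > goal.py <<'E'
from h import *
L=np.load('cam.npy');tl,yaw=L[3],L[4];h=np.array([np.cos(yaw),np.sin(yaw),0])
X=np.cos(tl)*h+[0,0,np.sin(tl)];Z=-np.sin(tl)*h+[0,0,np.cos(tl)];Y=np.cross(Z,X);lens=L[:3];focus=lens-.13*X
Rg=np.c_[-X,Y,-Z];pg=focus+.028*Z
if __name__=='__main__':
    ss=[ctrl.get_state() for _ in range(1)];s=ss[0];Rt=R.from_rotvec(s['tool_rot']).as_matrix()
    print(s['time'],s['position'].round(4),s['joint_positions'].round(2),s['grip_width'],s['ft_force'].round(2))
    print('goal',pg.round(4),'shift tool cm',(Rt.T@(pg-s['position'])*100).round(2),'turn deg',np.degrees(R.from_matrix(Rt.T@Rg).as_rotvec()).round(2))
    print('board y/x err in focus axes mm',[(1000*(s['position']-pg)@v).round(1) for v in(X,Y,Z)])
E
python3 goal.py
```

```text
time: 11.4
position: [0.4978, 0.1273, 0.2976]
tool_rot: [1.7, 2.642, -0.0]
ft_force: [-0.3, 0.3, -1.6]
grip_width: 0.68
time: 12.1
position: [0.4978, 0.1273, 0.2976]
tool_rot: [1.541, 2.399, -0.259]
ft_force: [0.4, 0.4, -0.5]
grip_width: 0.681
12.1 [0.4978 0.1273 0.2976] [ 0.49  0.06 -1.03  1.72  0.38  1.44 -0.18] 0.6805684806454616 [ 0.39  0.37 -0.48]
goal [ 0.6209 -0.0951  0.257 ] shift tool cm [-22.63   1.95  12.1 ] turn deg [ 0.04 -0.04  0.19]
board y/x err in focus axes mm [np.float64(-226.2), np.float64(-20.4), np.float64(121.1)]
```

```bash
python3 -m jog '[[[-1.4,0.12,0.74,0,0,0,5],[-2.2,0.19,1.18,0,0,0,5],[-2.2,0.19,1.18,0,0,0,5],[-2.2,0.19,1.18,0,0,0,5],[-2.2,0.19,1.18,0,0,0,5],[-2.2,0.19,1.18,0,0,0,5],[-2.2,0.19,1.18,0,0,0,5],[-2.2,0.19,1.18,0,0,0,5],[-2.2,0.19,1.18,0,0,0,5],[-2.2,0.19,1.18,0,0,0,5],[-1.4,0.12,0.74,0,0,0,5],[0,0,0,0,0,0,5]]]' 30
python3 -m jog '[[[0,0,0,0,0,0,5],[0,0,0,0,0,0,5]]]'
python3 goal.py
python3 - <<'E'
from h import *
out=[]
for c,(u,v) in(('side',(385,190)),('top',(380,100))):
    f=np.mean([imaging.get_image(c)['frame'].astype(float) for _ in range(5)],0);np.save(c+'_fin.npy',f)
    g=np.clip(f[v:v+80,u:u+80]/255/.9,0,1)**.5
    z=np.uint8(np.clip(cv2.resize((g*255)[:,:,::-1],(400,400),interpolation=cv2.INTER_CUBIC),0,255))
    for i in range(0,80,10):
        cv2.putText(z,str(u+i),(i*5,10),0,.3,(0,0,255));cv2.putText(z,str(v+i),(0,i*5+4),0,.3,(0,0,255))
    out.append(z)
    print(c,[((np.array(q['point'])[::-1]*[640,400]).round(1),round(q['conf'],2)) for q in finder.spot_point('board_mid',c)[:2]])
cv2.imwrite('pics/fin6.png',np.hstack(out))
E
```

```text
time: 13.3
position: [0.6209, -0.0984, 0.2561]
tool_rot: [1.547, 2.395, -0.261]
ft_force: [-0.4, -0.6, -0.9]
grip_width: 0.677
time: 13.5
position: [0.6205, -0.093, 0.2576]
tool_rot: [1.539, 2.399, -0.258]
ft_force: [0.1, 0.1, -1.3]
grip_width: 0.678
13.5 [ 0.6205 -0.093   0.2576] [ 0.67  0.25 -0.85  1.63  0.53  1.29  0.13] 0.678255721813967 [ 0.05  0.11 -1.27]
goal [ 0.6209 -0.0951  0.257 ] shift tool cm [-0.18 -0.06  0.12] turn deg [0.13 0.   0.26]
board y/x err in focus axes mm [np.float64(-1.8), np.float64(0.5), np.float64(1.2)]
side [(array([383.5, 217.8]), 0.63)]
top []
```

View pics/fin6.png

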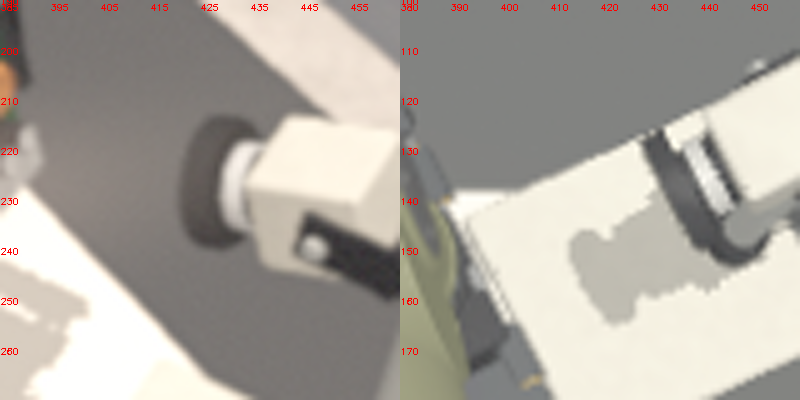

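The crop shows the inspection camera unmoved (ring limb still at u≈421, v 213–240), but the board is left of the crop. I overlay the ideal board outline on it.

Run:
```python
from goal import *
im=imaging.get_image('side');f=np.load('side_fin.npy');u,v,w,h,k=350,180,50,75,8
g=np.uint8(np.clip(f[v:v+h,u:u+w]/255/.9,0,1)**.5*255)[:,:,::-1]
z=cv2.resize(g,None,fx=k,fy=k,interpolation=cv2.INTER_CUBIC);raw=z.copy()
for i in range(0,75,10):
    for a in(raw,z): cv2.putText(a,str(u+i),(i*k,8),0,.3,(0,0,255));cv2.putText(a,str(v+i),(0,i*k+4),0,.3,(0,0,255))
def B(x,y,zz): return focus+(x*X+y*Y+(zz-50)*Z)/1000
for x,col in((1.2,(0,255,255)),(-1.2,(0,0,255))):
    P=np.array([B(x,-30,0),B(x,30,0),B(x,30,100),B(x,-30,100)]);q=proj(im,P);print(x,q.round(1).tolist())
    cv2.polylines(z,[((q-[u,v]+.5)*k).astype(np.int32)],True,col,1,cv2.LINE_AA)
print('mid',proj(im,focus).round(1))
cv2.imwrite('pics/fin7.png',np.hstack([raw,z]))
```

```text
1.2 [[380.2, 238.6], [391.0, 224.6], [383.3, 195.1], [371.7, 208.9]]
-1.2 [[379.4, 238.5], [390.2, 224.4], [382.5, 195.0], [370.9, 208.8]]
mid [[381.3 217. ]]
```

View pics/fin7.png

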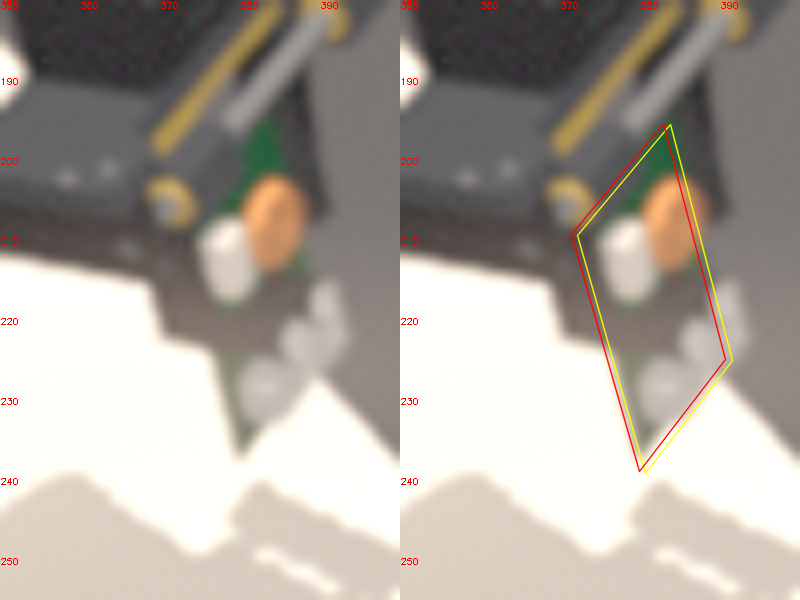

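Run:
```python
from goal import *
im=imaging.get_image('side');f=np.load('side_fin.npy').mean(2)
s=ctrl.get_state();ps=s['position']
E=[]
for v in range(225,238):
    r=f[v,366:392];bg=r[:5].mean();i=np.argmax(r<.7*bg)
    m=r[i:i+5].min();t=(bg+m)/2;j=np.argmax(r<t);E.append((366+j-1+(r[j-1]-t)/(r[j-1]-r[j]),v,m))
E=np.array(E);print(E.round(1).tolist())
e=E[:9];c=np.polyfit(e[:,1],e[:,0],1);print('slope',c[0],'u@229',np.polyval(c,229))
for lean in(-3,-2,-1,0,1,2,3):   # + : top leans to +x, about the grasp point (z=75)
    a=np.radians(lean);G=pg-.003*Z
    def B(x,y,z): x,z=x*np.cos(a)+(z-75)*np.sin(a),(z-75)*np.cos(a)-x*np.sin(a);return G+(x*X+y*Y+z*Z)/1000
    q=proj(im,np.array([B(-1.2,-30,0),B(-1.2,-30,40)]));sl=(q[1,0]-q[0,0])/(q[1,1]-q[0,1])
    print(lean,'slope',sl.round(3),'u@229',(q[0,0]+sl*(229-q[0,1])).round(2),'tip',q[0].round(1))
```

```text
[[376.1, 225.0, 60.1], [376.3, 226.0, 64.1], [376.5, 227.0, 69.4], [376.7, 228.0, 76.9], [377.1, 229.0, 80.7], [377.3, 230.0, 76.2], [377.5, 231.0, 74.6], [377.9, 232.0, 74.8], [378.2, 233.0, 61.1], [378.4, 234.0, 62.3], [378.5, 235.0, 79.5], [378.6, 236.0, 127.9], [366.3, 237.0, 235.7]]
slope 0.25777454433653413 u@229 377.073135263946
-3 slope 0.339 u@229 377.35 tip [380.6 238.7]
-2 slope 0.321 u@229 377.13 tip [380.2 238.7]
-1 slope 0.304 u@229 376.9 tip [379.8 238.6]
0 slope 0.286 u@229 376.68 tip [379.4 238.5]
1 slope 0.268 u@229 376.45 tip [379.  238.4]
2 slope 0.25 u@229 376.22 tip [378.5 238.3]
3 slope 0.231 u@229 375.99 tip [378.1 238.1]
```

Lean reads +1.6° in the image (the rack fit gave +1.8°), with a +2.3 mm offset towards the lens (2.2 mm expected from the lean). I correct both, then check edges and height.

```bash
python3 -m jog '[[[0.11,0,0,0,-0.8,0,5],[0.11,0,0,0,-0.9,0,5],[0,0,0,0,0,0,5],[0,0,0,0,0,0,5],[0,0,0,0,0,0,5],[0,0,0,0,0,0,5]]]' 30
cat > chk.py <<'E'
from goal import *
fs=[];ss=[]
for _ in range(8): im=imaging.get_image('side');fs.append(im['frame'].astype(float));ss.append(ctrl.get_state())
f=np.mean(fs,0).mean(2)
ps=np.array([s['position'] for s in ss]);pm=ps.mean(0);print('std mm',(ps.std(0)*1e3).round(1),'TCP err (X,Y,Z) mm',[((pm-pg)@v*1e3).round(2) for v in(X,Y,Z)],'time',ss[-1]['time'])
rt=np.mean([R.from_rotvec(s['tool_rot']).as_matrix() for s in ss],0);print('turn to goal deg',np.degrees(R.from_matrix(Rg.T@rt).as_rotvec()).round(2))
E=[]
for v in range(225,234):
    r=f[v,366:392];bg=r[:5].mean();i=np.argmax(r<.7*bg);m=r[i:i+5].min();t=(bg+m)/2;j=np.argmax(r<t);E.append((366+j-1+(r[j-1]-t)/(r[j-1]-r[j]),v))
E=np.array(E);c=np.polyfit(E[:,1],E[:,0],1);print('left edge slope',c[0].round(3),'u@229',np.polyval(c,229).round(2))
def B(x,y,z): return focus+(x*X+y*Y+(z-50)*Z)/1000
q=proj(im,np.array([B(-1.2,-30,0),B(-1.2,-30,40)]));sl=(q[1,0]-q[0,0])/(q[1,1]-q[0,1]);print('  ideal',sl.round(3),(q[0,0]+sl*(229-q[0,1])).round(2))
q=proj(im,np.array([B(1.2,-30,0),B(1.2,30,0)]))
for u in range(379,386):
    r=f[246:222:-1,u];bg=r[:3].mean();t=bg*.62;j=np.argmax(r<t);print('bottom u',u,'v',(246-(j-1)-(r[j-1]-t)/(r[j-1]-r[j])).round(1),'ideal',np.interp(u,q[:,0],q[:,1]).round(1),'min',r[j:j+5].min().round(),'bg',bg.round())
E
python3 chk.py
```

```text
time: 14.8
position: [0.6197, -0.0933, 0.2565]
tool_rot: [1.527, 2.374, -0.28]
ft_force: [-0.3, 0.5, -1.2]
grip_width: 0.678
std mm [0.  0.1 0. ] TCP err (X,Y,Z) mm [np.float64(-2.29), np.float64(-0.33), np.float64(0.23)] time 15.2
turn to goal deg [-0.04 -1.72 -0.12]
left edge slope 0.296 u@229 377.05
  ideal 0.286 376.68
bottom u 379 v 233.2 ideal 238.6 min 75.0 bg 153.0
bottom u 380 v 236.0 ideal 238.6 min 64.0 bg 150.0
bottom u 381 v 235.2 ideal 237.6 min 61.0 bg 149.0
bottom u 382 v 233.8 ideal 236.3 min 85.0 bg 150.0
bottom u 383 v 224.9 ideal 235.0 min 52.0 bg 149.0
bottom u 384 v 225.1 ideal 233.7 min 67.0 bg 149.0
bottom u 385 v 247.4 ideal 232.4 min 148.0 bg 149.0
```

Run:
```python
from goal import *
im=imaging.get_image('side');f=np.mean([imaging.get_image('side')['frame'].astype(float) for _ in range(5)],0).mean(2)
print(f[228:243,376:392].round().astype(int))
S=8
def B(x,y,z,dx=0,dz=0): return focus+((x+dx)*X+y*Y+(z+dz-50)*Z)/1000
def syn(dx,dz):
    m=np.full((60*S,50*S),240.,np.float32)
    q=np.vstack([proj(im,np.array([B(x,y,z,dx,dz) for y in(-30,30) for z in(0,100)])) for x in(-1.2,1.2)])
    mm=np.zeros(m.shape,np.uint8);cv2.fillConvexPoly(mm,cv2.convexHull(np.round(((q-[355,190]+.5)*S-.5)*16).astype(np.int32)),1,shift=4)
    m[mm>0]=65;m=cv2.resize(m,(50,60),interpolation=cv2.INTER_AREA);return cv2.GaussianBlur(m,(0,0),.6)
o=f[190:250,355:405];R_=(slice(34,49),slice(18,27)) # v224-238,u373-381
r=[(np.square(np.minimum(o,240)[R_]-syn(dx,dz)[R_]).mean().round(0),dx,dz) for dx in np.arange(-3,5,1) for dz in np.arange(-4,7,1)]
print(sorted(r)[:6]);
```

```text
[[201 124  72  81 109 122 123 126 125 124 123 126 157 201 189 132]
 [227 158  83  78 110 123 126 131 131 126 124 136 179 221 226 190]
 [232 176  97  74 103 123 125 128 129 125 132 169 213 232 237 230]
 [233 200 121  74  90 117 124 124 127 135 162 216 234 237 238 238]
 [237 226 156  81  81 106 113 118 135 157 198 230 237 237 237 238]
 [238 232 170  89  67  74  84 117 166 193 224 235 237 237 237 237]
 [237 232 184 103  63  62  96 168 220 232 236 238 237 237 237 237]
 [237 235 202 123  67  85 156 219 237 238 238 237 237 237 237 238]
 [237 237 227 160  94 140 214 236 238 238 237 238 237 237 237 238]
 [237 238 233 189 143 192 232 238 238 237 238 238 238 238 238 237]
 [238 237 235 218 200 224 237 239 238 238 238 238 238 238 238 238]
 [237 237 238 234 226 226 231 236 238 239 239 239 238 238 238 238]
 [237 238 238 228 200 180 188 218 230 236 238 239 239 238 239 239]
 [238 238 229 197 162 149 153 168 187 218 230 237 239 239 239 238]
 [239 234 205 164 149 150 149 149 152 169 188 218 231 237 239 239]]
[(np.float64(261.0), np.int64(1), np.int64(5)), (np.float64(266.0), np.int64(1), np.int64(4)), (np.float64(287.0), np.int64(1), np.int64(3)), (np.float64(287.0), np.int64(1), np.int64(6)), (np.float64(325.0), np.int64(2), np.int64(6)), (np.float64(331.0), np.int64(2), np.int64(5))]
```

In the same side view the board sits about 1.4 px (≈3.5 mm) higher than the camera fit wants. The rack fit shows the same side-view bias, so I make the relative correction. It lowers the board by 3.5 mm and moves it back 0.5 mm.

```bash
python3 -m jog '[[[0.03,0,0.15,0,0.2,0,5],[0.02,0,0.2,0,0,0,5],[0,0,0,0,0,0,5],[0,0,0,0,0,0,5],[0,0,0,0,0,0,5],[0,0,0,0,0,0,5],[0,0,0,0,0,0,5]]]' 30
python3 chk.py | head -4
python3 - <<'E'
from h import *
out=[]
for c,(u,v,w,h) in(('side',(270,170,180,150)),('top',(270,90,180,150))):
    im=imaging.get_image(c);out.append(cv2.resize(im['frame'][v:v+h,u:u+w,::-1],(400,333),interpolation=cv2.INTER_CUBIC))
    print(c,np.abs(im['frame'].astype(float)-cv2.imread(f'pics/{c}0.png')[:,:,::-1])[110:160,425:470].mean().round(1))
cv2.imwrite('pics/last8.png',np.hstack(out));s=ctrl.get_state();print(s['time'],s['qd'].round(3),s['ft_force'].round(1),s['grip_width'])
E
```

```text
time: 16.2
position: [0.62, -0.0938, 0.2531]
tool_rot: [1.529, 2.377, -0.278]
ft_force: [0.1, -0.8, -1.3]
grip_width: 0.677
std mm [0. 0. 0.] TCP err (X,Y,Z) mm [np.float64(-2.79), np.float64(-0.3), np.float64(-3.23)] time 16.6
turn to goal deg [-0.04 -1.52 -0.13]
left edge slope 0.288 u@229 376.81
  ideal 0.286 376.68
side 1.4
top 1.1
16.7 [-0.001 -0.001  0.001  0.001 -0.     0.001  0.   ] [ 0.1  0.4 -1.2] 0.6782137282594279
```

View pics/last8.png

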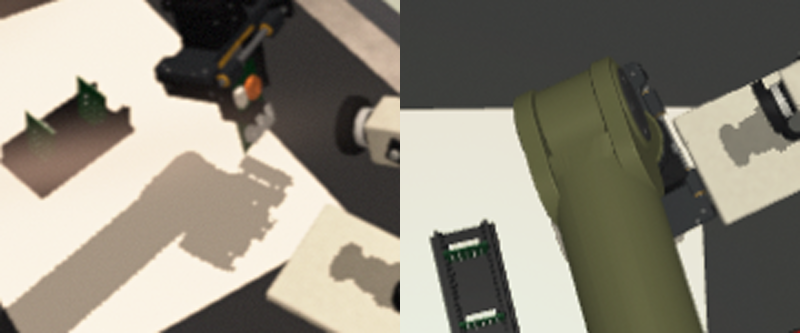

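The board faces the lens, both control boards still stand in the rack, and the camera is unmoved. The arm is still, so I hand the job in.

```bash
python3 -c "
from bench import close_job
print(close_job())"
```

```text
the job is handed in; nothing more can be done
None
```

I took the power board out of the middle rack slot, gripping it only by its two long side edges. I handed the job in while holding it at the inspection camera at about 16.7 s of the 38 s allowed.

**Last checks that agreed**
- **Steadiness:** joint speeds were about 0.001 rad/s and the force about 1.2 N, which is the board's weight. The grip reading held at about 59 mm opening.
- **Squareness:** the board's side edge in the side view has slope 0.288 against an ideal 0.286. It lies 0.13 px off, well under 1 mm. I had first taken out a 1.6° lean seen in the image, close to the 1.8° from the rack fit.
- **Surroundings:** the final pictures show both control boards still in the rack and the camera image region unchanged. I did not check the amplifier and the screw bin again, but the arm stayed well clear of both.

**What disagreed or stays uncertain**
- **Height:** the side view showed the board about 3.5 mm higher than the tool position implied. I trusted the comparison with the camera in that same view and lowered the board 3.5 mm, but did not re-measure the height afterwards.
- **Camera tilt and lens:** these come from an image fit, giving a tilt of 19.1° ± about 0.7° and a lens position good to 2–3 mm. A fit to the ring light alone gave 16.7°.
- **Lens from the network:** its height estimates were 12–25 mm above the fitted lens and 12 mm apart from each other, so I did not use them.
- **Top view:** the arm hid the board in the final pose, so the last position check rests on the side view and the tool reading.

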